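# Stand a weighted bookend heavy end down at the end of a row of books

### The arm

A 6-joint arm with a two-finger parallel gripper is mounted at the origin on the work surface. World frame = base frame: x ahead of the robot, y to its left, z up, the work surface at z = 0. Lengths are in m, angles in degrees, forces in N, time in s.
With the tool pointing down it reaches from about 0.4 to 0.825 m from the base axis. Payload 7 kg.
Tool frame: the origin (TCP) lies midway between the tips of the shut fingers; the grasp point (between the pads) lies 19 mm behind it; z points along the fingers, y is the direction in which the jaws open and shut (so a half turn about z gives the same grasp; the last joint's range is limited). The gripper opens to 88 mm and grips with 3 to 60 N. Pads are 19 mm wide; open, the fingers measure 130 mm over their backs; the gripper's body (78 mm by 193 mm) begins 47 mm behind the grasp point.
Start: joints at [-52.535, 20.546, 0.682, 0, -70.136, -16.507], TCP at [0.241, -0.63, 0.227] pointing down, gripper open.
Joint ranges: [-176.03, 176.03], [-82.01, 121.73], [-58.28, 71.71], [-173.87, 95.51], [-174.79, -0.11], [-173.66, 173.66]. Speed limits (degrees/s): [136.94, 136.94, 172.46, 180, 180, 180].

### API

Orientations are given as [roll, pitch, yaw] about the fixed x, y, z axes, in that order (R = Rz(yaw) Ry(pitch) Rx(roll)).
In Python, from plant import r gives the robot as it stands. The module is installed in compiled form; this text tells all that it offers.
- The arm moves only by the tool send_rows, never from a script. Its argument "motion" is a list of rows, each an object with "travel": the shift along the tool's x, y, z in m, a list of three; "spin": the turn about the tool's z in degrees. In form: [{"travel": [tx, ty, tz], "spin": spin}, ...]. A call has 1 to 5 rows; each row shifts and turns the pose as measured when the row begins, along the tool's axes as they then stand; what a row does not reach is not made up. A row lasts 1/12 s, in which the tool goes at most 41.7 mm and 7.16 degrees, less where a joint would pass 70% of its speed; a pose out of reach is approached as far as the arm can. A call is refused whole if a number of a shift passes 0.0417 or a number of a turn 7.16, either way. A call with a gripper value outside its range is refused whole. "gripper" is the gripper command: -1 is shut, 1 is fully open, values between are in proportion, set as the call begins (left out, the last holds). The fingers move at their own pace and stop on an object; "squeeze" is the grip in N (left out, the last holds). Time passes only in rows, so rows that do not move let the fingers close. It gives the time, the measured TCP pose, the force and the opening at its end, in the units of the state.
- r.get_state(): the state, without advancing time (a new reading comes with each control period).
- r.capture(name): name is "side" or "top" or "wrist"; returns (picture, depth): 480x640x3 uint8, blue, green, red; 480x640 float32, m along the optical axis (not along the pixel's ray), 0 where there is no reading.
- r.get_calibration(name): a dict with "fov_y" (degrees; the focal length in pixels is half the picture's height over the tangent of half this angle, whatever the lens; pixels are square), "cx", "cy" (the principal point, pixels), "origin" and "orientation" of the camera in the world. Camera axes: x right, y down, z forward; pixel columns grow to the right and rows downward; lengths in m; the calibration is good to about 2 mm. A picture is of the moment at which its call begins: read the wrist's pose just before it. get_calibration takes no time and is no camera call; for the wrist camera it gives the pose at the moment of the call.
- r.close_job(): hands the job in, once; it reports no verdict.
Trained networks look in the newest picture that a camera, given by its name, has taken for a name from the list of things; names that differ only in an ending like _2 or _b are one class to them, and where a whole thing is asked for, a point or a joint stands for the part that bears it (a point fixed in the world has none). Each returns a list of dicts, best first, with "conf" (0 to 1); they miss things now and then, are a little off and sometimes report something else, mostly with a low value. They report only what shows in the picture. A call takes as long as a camera call. They do not tell look-alikes from the thing itself.
- r.boxes_of(camera, target): "at" ([x, y, z] in m, in the coordinates of the camera as it stood for that picture, good to about 4 mm: the middle of the surface that is visible of it).
- r.pinpoint(camera, target): "at" ([x, y, z] in m, in the coordinates of the camera as it stood for that picture, good to about 4 mm: a listed point, or the origin of a listed thing).
The state is a dict: "time_s": time; "joints": joint angles; "qd": joint speeds; "joint_torque": joint torques, N m; "tcp_pos": TCP position; "eef_rot": TCP orientation; "contact_force": force on the tool from outside, world axes, zero at the start; "moment": the same for the moment, N m; "gripper_width": finger opening in m.
Only numpy, scipy, OpenCV 4.12 (cv2) and the standard library are available. Lean on these libraries where they do the work, as an engineer would, in place of code of your own. Each camera call takes 0.05 s, during which the arm holds its last target. There are 200 camera calls.

### The job

The row of books needs its second bookend, the one lying on the table: stand it at the open end of the row with its weighted end down, square and close up against the end book and in line with the row. Both ends look alike, but lifting it shows which end is the heavy one. The top is glass, so set it down gently rather than let it fall, and leave the books and the other bookend standing where they are and everything else alone.

Things in the scene. Friction and masses are not known exactly. Their poses are not given: they have to be found in the camera images.
- bookend: Bookend lying on the glass: walnut block 160 x 60 x 60 mm, 0.7 to 0.9 kg, ends alike. A steel slug hidden in either end (no axis tells) puts the centre of mass 36 mm off the middle. Gripped lightly 55 mm from the middle and lifted, it droops far in the fingers if that is the light end, hardly if the heavy one. Slug end down, it rights itself from a 25 degree lean. Origin: block centre; x along it.
- partner: Its partner, alike outside, 60 x 60 x 160 mm tall, 0.8 kg, already standing at the -y end of the row, about 3 mm from book_4, to be left there. Origin: centre of its underside, z up.
- book_1: Dark red hardback book, 28 mm thick, 108 mm deep, 160 mm tall, 0.3 kg, standing loose on its lower edge. At the row's open end (robot's left): the bookend goes against its +y face. Pushed at the foot (below 25 mm) a standing bookend slides; pushed higher it tips. Origin: centre of its underside; y along the thickness (along the row), x along the depth (the spine faces -x, towards the robot), z up.
- book_2: Cream hardback book, 28 mm thick, 108 mm deep, 148 mm tall, 0.3 kg, standing loose on its lower edge. Second in the row, about 3 mm from book_1. Origin: centre of its underside; y along the thickness (along the row), x along the depth (the spine faces -x, towards the robot), z up.
- book_3: Dark blue hardback book, 28 mm thick, 108 mm deep, 156 mm tall, 0.3 kg, standing loose on its lower edge. Third in the row, about 3 mm from book_2. Origin: centre of its underside; y along the thickness (along the row), x along the depth (the spine faces -x, towards the robot), z up.
- book_4: Green hardback book, 28 mm thick, 108 mm deep, 144 mm tall, 0.3 kg, standing loose on its lower edge. Last in the row, about 3 mm from book_3; the partner stands at its -y face. Origin: centre of its underside; y along the thickness (along the row), x along the depth (the spine faces -x, towards the robot), z up.
- coaster_1: Glass coaster 100 x 100 x 6 mm with red and yellow threads, under the mug. Bystander. Origin: centre of its underside.
- mug: Blue mug, 80 mm across, 92 mm tall, handle at its own +y, standing on coaster_1. Bystander. Origin: centre of its underside.
- coaster_2: Glass coaster like coaster_1, empty, lying left of the books. Bystander. Origin: centre of its underside.
- remote: Black remote control, 150 (its x) x 44 x 18 mm, lying between the robot and the books. Bystander. Origin: centre of its underside.
- glasses_case: Brown glasses case, 158 (its x) x 60 x 36 mm, lying between the robot and the books, on the side opposite the bookend. Bystander. Origin: centre of its underside.
- candle_jar: Amber candle jar with a wooden lid, 79 mm across, 90 mm tall. Bystander. Origin: centre of its underside.
There are look-alikes about, which are no part of the job. What is shaped like the book_3 but orange is not meant.

How it is judged:
By the outcome, as a careful person would: the job done as asked, in the order asked, and still so for the second after the job is handed in, with the robot touching nothing.
It also fails if it takes over 72 s, if anything falls off the work surface, if the arm or the gripper's body presses on something with over 40 N, if the wrist force passes 120 N, or if a joint passes its speed limit or range.

## Working session

There is one attempt and no reset: what is moved stays moved. The work goes in short steps, Python scripts to look and compute and a tool call to move; the robot and the scene stay as the last step left them, time stands still between calls to the robot, and variables do not carry over. Pictures are saved under pics/ and viewed, about 8 in all and at most 12, crops included, and the job is handed in when it is done.

Besides the shell and the picture viewer there is one more tool, called as a command line: name --argument value ..., lists and objects as JSON in quotes. send_rows: Moves the arm, as the interface text tells. Its arguments: {"type":"object","properties":{"motion":{"type":"array"},"gripper":{"type":"number"},"squeeze":{"type":"number"}},"required":["motion"]}

```bash
mkdir -p pics
cat > h.py <<'E'
import numpy as np, cv2
from scipy.spatial.transform import Rotation as R
from plant import r
def cam(n):
    c=r.get_calibration(n); f=240/np.tan(np.radians(c['fov_y']/2))
    o=np.array(c['orientation'],float)
    M=o if o.shape==(3,3) else R.from_euler('xyz',o,degrees=True).as_matrix()
    return f,c['cx'],c['cy'],np.array(c['origin']),M
def cloud(n,d):
    f,cx,cy,o,M=cam(n); v,u=np.mgrid[:480,:640]
    p=np.stack([(u-cx)*d/f,(v-cy)*d/f,d],-1)@M.T+o
    p[d==0]=np.nan; return p
def tow(n,a):
    f,cx,cy,o,M=cam(n); return M@np.array(a)+o
def px(n,w):
    f,cx,cy,o,M=cam(n); a=M.T@(np.array(w)-o); return a[:2]/a[2]*f+[cx,cy]
E
python3 - <<'E'
from h import *
print(r.get_state())
for n in ['top','side']:
    print(r.get_calibration(n))
    im,d=r.capture(n); cv2.imwrite(f'pics/{n}0.png',im); np.save(n+'0.npy',d)
    for t in ['bookend','partner','book_1','coaster_2','mug','candle_jar','remote','glasses_case'] if n=='top' else ['bookend','book_1','partner']:
        for x in r.pinpoint(n,t): w=tow(n,x['at']); print(n,t,round(x['conf'],2),w.round(3),px(n,w).round())
E
```

```text
{'time_s': 0.0, 'joints': array([-5.25345152e+01,  2.05919365e+01,  6.35088443e-01, -1.89958301e-02,
       -7.01352414e+01, -1.65050341e+01]), 'qd': array([-0.11106168, -0.09163988, -0.06074485, -0.035569  ,  0.0222892 ,
       -0.03926099]), 'joint_torque': array([-3.81296617e-03, -5.82713270e+01,  2.93045175e+01,  6.99667767e+00,
        6.91859706e-03, -1.54348954e-04]), 'tcp_pos': array([ 0.24124723, -0.62991172,  0.22563054]), 'eef_rot': array([ 1.79906632e+02, -9.04344412e-03, -1.59046011e+02]), 'contact_force': array([-0.06767143,  0.48219876, -0.53079882]), 'moment': array([ 0.00875301, -0.03149859,  0.01256662]), 'gripper_width': 0.08779978629488194}
{'fov_y': 50.167966318111276, 'cx': 318.8732226176546, 'cy': 241.91544101223013, 'origin': array([0.4731113 , 0.01778192, 1.16992637]), 'orientation': array([-173.90780804,   -1.50979452,  -90.38607986])}
top bookend 0.94 [ 0.445 -0.329  0.028] [461. 308.]
top partner 0.83 [ 0.6   -0.097  0.005] [355. 241.]
top book_1 0.95 [0.626 0.011 0.001] [308. 230.]
top book_1 0.94 [ 0.622 -0.021  0.001] [322. 231.]
top book_1 0.8 [ 0.616 
[... 217 characters left out ...]
005] [472. 213.]
top mug 0.63 [0.622 0.043 0.004] [294. 232.]
top candle_jar 0.84 [0.789 0.09  0.001] [274. 160.]
top candle_jar 0.5 [ 0.665 -0.369  0.006] [472. 212.]
top glasses_case 0.61 [ 0.429  0.29  -0.002] [184. 317.]
{'fov_y': 42.596923732301754, 'cx': 316.33625813421577, 'cy': 246.28924451341834, 'origin': array([ 0.6576621 , -0.37056654,  1.1557727 ]), 'orientation': array([-1.60800466e+02,  3.36890362e-02,  1.01404113e+01])}
side bookend 0.65 [ 0.444 -0.329  0.033] [201. 414.]
side book_1 0.79 [ 0.619 -0.022  0.   ] [329. 271.]
side book_1 0.68 [ 0.449 -0.153  0.005] [229. 321.]
side book_1 0.61 [ 0.614 -0.052 -0.004] [324. 286.]
side partner 0.8 [ 0.598 -0.093  0.001] [311. 304.]
```

View pics/top0.png

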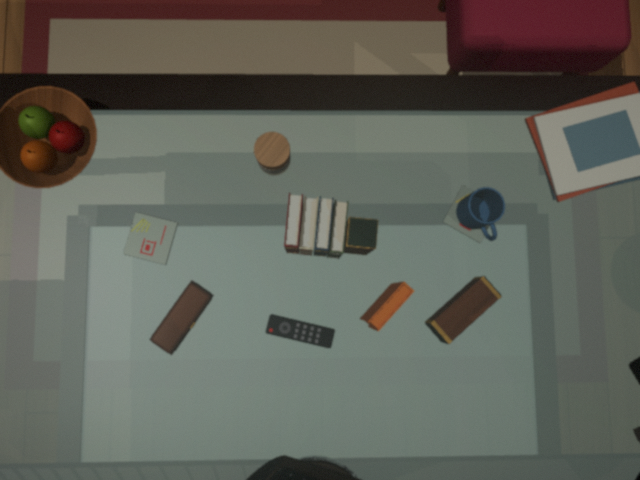

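View pics/side0.png

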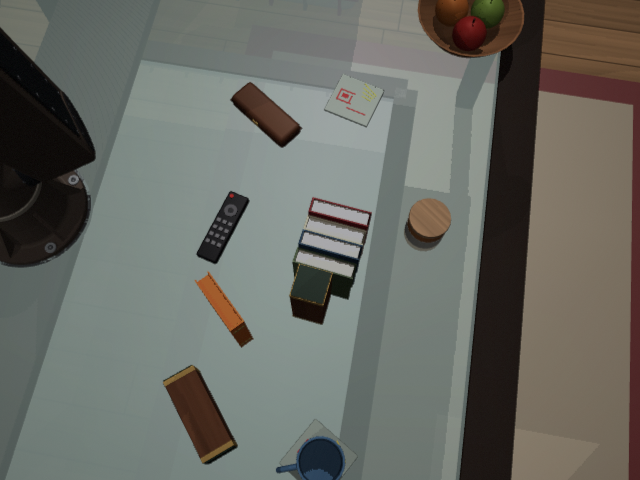

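Run:
```python
from h import *
d=np.load('top0.npy'); p=cloud('top',d)
def rect(m,l):
    q=p[m][:,:2]; 
    rc=cv2.minAreaRect((q*1000).astype(np.float32)); print(l,m.sum(),np.round(rc[0],1),np.round(rc[1],1),round(rc[2],2),'z',np.nanmedian(p[m][:,2]).round(4))
X,Y,Z=p[...,0],p[...,1],p[...,2]
rect((abs(X-.445)<.11)&(abs(Y+.329)<.11)&(Z>.048)&(Z<.075),'bookend')
rect((abs(X-.6)<.1)&(Y>-.16)&(Y<.09)&(Z>.135),'row')
im=cv2.imread('pics/top0.png')
for y0,y1 in [(-.13,-.068),(-.065,-.037),(-.037,-.008),(-.006,.024),(.024,.07)]:
    m=(abs(X-.61)<.1)&(Y>y0)&(Y<y1)&(Z>.135)
    if m.sum()>5: rect(m,(y0,y1)); print(im[m].mean(0))
g=(abs(X-.5)<.04)&(abs(Y-.1)<.03); print('table z',np.nanmedian(Z[g]))
```

```text
bookend 2094 [ 444.3 -329.3] [ 61.2 161.2] 40.39 z 0.0598
row 3895 [618.3 -34.9] [183.9 109.7] 83.81 z 0.1531
(-0.13, -0.068) 865 [600.6 -95.5] [59.7 60.5] 84.73 z 0.16
[44.88439306 53.72947977 48.97572254]
(-0.065, -0.037) 637 [616. -51.] [108.4  27.4] 0.95 z 0.1408
[112.13814757 126.3956044  128.52119309]
(-0.037, -0.008) 735 [618.9 -22.6] [ 28.9 110.2] 89.8 z 0.1523
[114.8952381  124.71428571 123.7414966 ]
(-0.006, 0.024) 723 [623.3   8.9] [ 29.9 111.7] 89.9 z 0.1451
[118.73720609 131.17289073 132.51037344]
(0.024, 0.07) 815 [625.6  41.7] [ 34.  110.3] 88.66 z 0.1567
[113.76932515 123.37546012 128.73496933]
table z 0.00039449016231984935
```

The top view shows these candidates for the bookend:
- Walnut block with brass-edged ends at (463,310).
- Brown glasses case at (182,317), which has rounded edges and no brass.
- Orange book look-alike at (387,305).
- Partner, standing at (362,235).

By the description I choose (463,310). The open end of the row is the red book at (294,222). Next is a close crop and finer row geometry.

```bash
cat >> h.py <<'E'
def go(pos,yaw=None):
    s=r.get_state(); M=R.from_euler('xyz',s['eef_rot'],degrees=True).as_matrix()
    print('t',round(s['time_s'],2),'tcp',s['tcp_pos'].round(4),'rot',s['eef_rot'].round(1),'w',round(s['gripper_width'],4),'F',s['contact_force'].round(1),'M',s['moment'].round(2),'j6',s['joints'][5].round(1))
    print('travel',(M.T@(np.array(pos)-s['tcp_pos'])).round(4), 'spin',None if yaw is None else round((s['eef_rot'][2]-yaw+180)%360-180,1))
E
python3 - <<'E'
from h import *
im=cv2.imread('pics/top0.png'); d=np.load('top0.npy'); p=cloud('top',d)
cv2.imwrite('pics/crop.png',np.hstack([cv2.resize(im[270:350,410:520],None,fx=3.6,fy=3.6,interpolation=2),cv2.resize(im[180:260,275:385],None,fx=3.6,fy=3.6,interpolation=2)]))
X,Y,Z=p[...,0],p[...,1],p[...,2]
m=(abs(X-.453)<.08)&(abs(Y+.153)<.07)&(Z>.01); print('orange z',np.nanmax(Z[m]),np.nanmin(X[m]),np.nanmax(X[m]),np.nanmin(Y[m]),np.nanmax(Y[m]))
# row in rotated frame: per-height slabs
a=np.radians(6); u=np.array([np.sin(a),np.cos(a)]); v=np.array([np.cos(a),-np.sin(a)])
m=(abs(X-.61)<.1)&(Y>-.15)&(Y<.09)&(Z>.13)
s=p[...,:2]@u; q=p[...,:2]@v
for b in np.arange(-.165,.0,.006)+.0:
  pass
h=np.round(s[m]*1000/3)
for k in np.unique(h):
    w=h==k; print(int(k*3),w.sum(),'z',np.median(Z[m][w]).round(3),'q',np.percentile(q[m][w],[2,98]).round(3))
m1=m&(Z>.1545)&(s>.06); rc=cv2.minAreaRect((p[m1][:,:2]*1000).astype(np.float32)); print(rc)
# edge fit of book1 +y edge
pts=[]
for x in np.arange(.58,.675,.004):
    w=m&(abs(X-x)<.002)&(Y>.02)
    if w.sum(): pts.append((x,Y[w].max()))
print(np.polyfit(*np.array(pts).T,1),np.round(pts,4).tolist())
go([.480,-.371,.2],-49.6)
E
```

```text
orange z 0.1610599850737584 0.40573923521376326 0.5037690451718914 -0.1961036129385497 -0.10300959539889926
-63 2 z 0.155 q [0.597 0.62 ]
-60 42 z 0.159 q [0.578 0.634]
-57 50 z 0.16 q [0.578 0.636]
-54 42 z 0.16 q [0.579 0.634]
-51 48 z 0.16 q [0.578 0.635]
-48 47 z 0.16 q [0.578 0.635]
-45 48 z 0.16 q [0.578 0.637]
-42 44 z 0.16 q [0.578 0.634]
-39 49 z 0.16 q [0.578 0.636]
-36 46 z 0.16 q [0.578 0.634]
-33 47 z 0.16 q [0.577 0.635]
-30 44 z 0.161 q [0.579 0.633]
-27 47 z 0.16 q [0.578 0.635]
-24 46 z 0.16 q [0.578 0.634]
-21 46 z 0.16 q [0.578 0.637]
-18 48 z 0.16 q [0.578 0.634]
-15 46 z 0.161 q [0.578 0.636]
-12 49 z 0.16 q [0.577 0.633]
-9 47 z 0.16 q [0.577 0.635]
-6 44 z 0.16 q [0.578 0.635]
-3 67 z 0.157 q [0.578 0.635]
0 14 z 0.144 q [0.578 0.661]
3 82 z 0.143 q [0.565 0.669]
6 77 z 0.141 q [0.564 0.664]
9 74 z 0.141 q [0.567 0.666]
12 78 z 0.141 q [0.565 0.664]
15 77 z 0.14 q [0.565 0.665]
18 75 z 0.14 q [0.565 0.664]
21 77 z 0.14 q [0.564 0.667]
24 76 z 0.141 q [0.565 0.664]
27 74 z 0.143 q [0.567 0.668]
30 29 z 0.143 q [0.565 0.667]
33 70 z 0.156 q [0.566 0.669]
36 79 z 
[... 888 characters left out ...]
7 0.666]
((627.0660400390625, 42.24360275268555), (28.018959045410156, 108.5726547241211), 84.45710754394531)
[-0.09411333  0.11451074] [[0.58, 0.0594], [0.584, 0.0595], [0.588, 0.0595], [0.592, 0.0595], [0.596, 0.0574], [0.6, 0.0575], [0.604, 0.0575], [0.608, 0.0576], [0.612, 0.0575], [0.616, 0.0575], [0.62, 0.0555], [0.624, 0.0555], [0.628, 0.0556], [0.632, 0.0556], [0.636, 0.0554], [0.64, 0.0536], [0.644, 0.0535], [0.648, 0.0535], [0.652, 0.0534], [0.656, 0.0535], [0.66, 0.0515], [0.664, 0.0515], [0.668, 0.0515], [0.672, 0.0515]]
t 0.65 tcp [ 0.2414 -0.6303  0.2266] rot [-180.    0. -159.] w 0.0877 F [-0.3  0.1  0.1] M [0.01 0.01 0.07] j6 -16.5
travel [-0.3155  0.1568  0.0266] spin -109.4
```

View pics/crop.png

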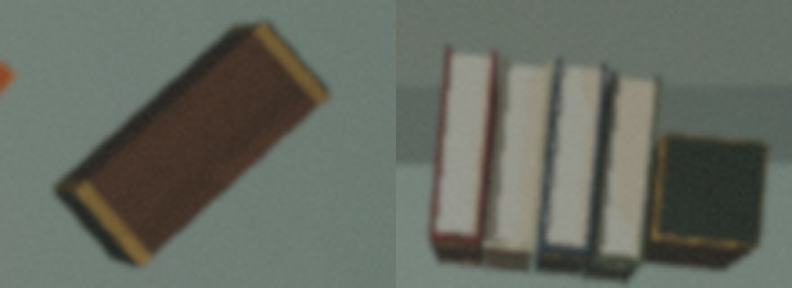

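The crop confirms it: a walnut block with brass-edged ends, lying with its long axis at yaw about -50°. The row runs red, cream, blue, green, then the partner, tilted about 5.5°. I'll move above the bookend's far-right end.

send_rows --motion '[{"travel": [-0.035,0.0174,0.003],"spin": 0},{"travel": [-0.035,0.0174,0.003],"spin": 0},{"travel": [-0.035,0.0174,0.003],"spin": 0},{"travel": [-0.035,0.0174,0.003],"spin": 0},{"travel": [-0.035,0.0174,0.003],"spin": 0}]' --gripper 1

```text
time_s: 1.07
tcp_pos: [0.3727, -0.4876, 0.2104]
eef_rot: [-179.9, -0.1, -159.7]
contact_force: [1.3, -0.5, 0.0]
gripper_width: 0.0875
```

send_rows --motion '[{"travel": [-0.035,0.0174,0.003],"spin": 0},{"travel": [-0.035,0.0174,0.003],"spin": 0},{"travel": [-0.035,0.0174,0.003],"spin": 0},{"travel": [-0.035,0.0174,0.003],"spin": 0},{"travel": [0,0,0],"spin": -7}]'

```text
time_s: 1.48
tcp_pos: [0.4878, -0.3635, 0.1984]
eef_rot: [-179.8, 0.0, -152.8]
contact_force: [-0.7, -0.0, 0.7]
gripper_width: 0.0879
```

send_rows --motion '[{"travel": [0,0,0],"spin": -7},{"travel": [0,0,0],"spin": -7},{"travel": [0,0,0],"spin": -7},{"travel": [0,0,0],"spin": -7},{"travel": [0,0,0],"spin": -7}]'

```text
time_s: 1.9
tcp_pos: [0.4914, -0.359, 0.1985]
eef_rot: [-179.8, -0.1, -116.8]
contact_force: [-0.3, -0.5, -0.7]
gripper_width: 0.0876
```

send_rows --motion '[{"travel": [0,0,0],"spin": -7},{"travel": [0,0,0],"spin": -7},{"travel": [0,0,0],"spin": -7},{"travel": [0,0,0],"spin": -7},{"travel": [0,0,0],"spin": -7}]'

```text
time_s: 2.32
tcp_pos: [0.4918, -0.3588, 0.1991]
eef_rot: [-179.8, -0.2, -81.0]
contact_force: [0.4, 0.3, -0.1]
gripper_width: 0.0874
```

send_rows --motion '[{"travel": [0,0,0],"spin": -7},{"travel": [0,0,0],"spin": -7},{"travel": [0,0,0],"spin": -7},{"travel": [0,0,0],"spin": -7},{"travel": [0,0,0],"spin": -4}]'

```text
time_s: 2.73
tcp_pos: [0.4919, -0.3588, 0.1997]
eef_rot: [-179.9, -0.3, -48.0]
contact_force: [-0.9, -0.4, -0.4]
gripper_width: 0.0873
```

Run:
```python
from h import *
go([.480,-.371,.011],-49.6)
im,d=r.capture('wrist'); cv2.imwrite('pics/w1.png',im); p=cloud('wrist',d)
X,Y,Z=p[...,0],p[...,1],p[...,2]
m=(abs(X-.445)<.1)&(abs(Y+.329)<.1)&(Z>.045)&(Z<.075)
rc=cv2.minAreaRect((p[m][:,:2]*1000).astype(np.float32)); print(m.sum(),rc,np.median(Z[m]))
```

```text
t 2.73 tcp [ 0.4919 -0.3588  0.1997] rot [-179.9   -0.3  -48. ] w 0.0873 F [-0.9 -0.4 -0.4] M [-0.06  0.14 -0.01] j6 59.7
travel [1.000e-04 1.730e-02 1.887e-01] spin 1.6
7816 ((441.2118225097656, -330.6585693359375), (59.95499038696289, 161.0257110595703), 40.43776321411133) 0.05907749553740266
```

send_rows --motion '[{"travel": [0,0.0173,0],"spin": 1.6},{"travel": [0,0,0.035],"spin": 0},{"travel": [0,0,0.035],"spin": 0},{"travel": [0,0,0.03],"spin": 0},{"travel": [0,0,0],"spin": 0}]'

```text
time_s: 3.2
tcp_pos: [0.4818, -0.3726, 0.1007]
eef_rot: [-179.7, -0.8, -50.0]
contact_force: [-0.1, 0.5, -1.1]
gripper_width: 0.0877
```

Run:
```python
from h import *
go([.479,-.3715,.0125],-49.6)
```

```text
t 3.2 tcp [ 0.4818 -0.3726  0.1007] rot [-179.7   -0.8  -50. ] w 0.0877 F [-0.1  0.5 -1.1] M [0.1  0.48 0.03] j6 59.2
travel [-0.0039  0.0019  0.0882] spin -0.4
```

send_rows --motion '[{"travel": [-0.003,0.001,0.025],"spin": 0},{"travel": [0,0,0.025],"spin": 0},{"travel": [0,0,0.02],"spin": 0},{"travel": [0,0,0.01],"spin": 0},{"travel": [0,0,0.005],"spin": 0}]'

```text
time_s: 3.62
tcp_pos: [0.4842, -0.374, 0.0196]
eef_rot: [-179.6, -1.2, -50.3]
contact_force: [-0.5, 0.3, 0.7]
gripper_width: 0.0875
```

send_rows --motion '[{"travel": [0,0,0],"spin": 0}]'

```text
time_s: 3.7
tcp_pos: [0.4842, -0.3741, 0.0196]
eef_rot: [-179.6, -1.1, -50.4]
contact_force: [-0.2, -0.0, 0.3]
gripper_width: 0.0877
```

Run:
```python
from h import *
go([.479,-.3715,.0125],-49.6)
```

```text
t 3.7 tcp [ 0.4842 -0.3741  0.0196] rot [-179.6   -1.1  -50.4] w 0.0877 F [-0.2 -0.   0.3] M [ 0.04  0.21 -0.02] j6 58.6
travel [-0.0055  0.0024  0.007 ] spin -0.8
```

send_rows --motion '[{"travel": [-0.005,0.0025,0.007],"spin": -0.8},{"travel": [0,0,0],"spin": 0}]'

```text
time_s: 3.87
tcp_pos: [0.4805, -0.3724, 0.0143]
eef_rot: [-179.6, -1.3, -49.5]
contact_force: [-0.9, 0.3, -0.4]
gripper_width: 0.0875
```

send_rows --motion '[{"travel": [0,0,0],"spin": 0},{"travel": [0,0,0],"spin": 0},{"travel": [0,0,0],"spin": 0},{"travel": [0,0,0],"spin": 0},{"travel": [0,0,0],"spin": 0}]' --gripper -1 --squeeze 14

```text
time_s: 4.28
tcp_pos: [0.4823, -0.3733, 0.0182]
eef_rot: [-179.5, -1.6, -49.5]
contact_force: [-2.2, -2.1, -2.6]
gripper_width: 0.0604
```

send_rows --motion '[{"travel": [0,0,0],"spin": 0},{"travel": [0,0,0],"spin": 0},{"travel": [0,0,0],"spin": 0}]'

```text
time_s: 4.53
tcp_pos: [0.4822, -0.3734, 0.0182]
eef_rot: [-179.5, -1.6, -49.5]
contact_force: [0.3, -0.3, -0.7]
gripper_width: 0.0603
```

Run:
```python
from h import *
go([.479,-.3715,.0125],-49.6)
```

```text
t 4.53 tcp [ 0.4822 -0.3734  0.0182] rot [-179.5   -1.6  -49.5] w 0.0603 F [ 0.3 -0.3 -0.7] M [-0.07  0.2   0.08] j6 59.3
travel [-0.0037  0.0012  0.0056] spin 0.1
```

send_rows --motion '[{"travel": [0,0,-0.015],"spin": 0},{"travel": [0,0,-0.015],"spin": 0},{"travel": [0,0,-0.015],"spin": 0},{"travel": [0,0,0],"spin": 0}]'

```text
time_s: 4.87
tcp_pos: [0.4769, -0.3706, 0.0604]
eef_rot: [-179.7, -1.0, -49.6]
contact_force: [3.1, -4.7, 3.6]
gripper_width: 0.06
```

Run:
```python
from h import *
go([.479,-.3715,.0125],-49.6)
im,d=r.capture('side'); cv2.imwrite('pics/s1.png',cv2.resize(im[330:480,120:320],None,fx=3,fy=3))
for n in ['side','top']:
    im,d=r.capture(n); p=cloud(n,d)
    X,Y,Z=p[...,0],p[...,1],p[...,2]
    s=(X-.443)*.648-(Y+.33)*.762; q=(X-.443)*.762+(Y+.33)*.648
    for a in np.arange(-.11,.11,.01):
        w=(abs(s-a)<.005)&(abs(q)<.02)&(Z>.02)
        if w.sum()>5: print(n,round(a,3),w.sum(),np.median(Z[w]).round(3))
```

```text
t 4.87 tcp [ 0.4769 -0.3706  0.0604] rot [-179.7   -1.   -49.6] w 0.06 F [ 3.1 -4.7  3.6] M [-1.77 -0.72  0.09] j6 59.4
travel [ 0.0012 -0.0007  0.0479] spin 0.0
side -0.01 32 0.464
side -0.0 235 0.498
side 0.01 351 0.5
side 0.02 374 0.502
side 0.03 381 0.503
side 0.04 391 0.503
side 0.05 400 0.503
side 0.06 398 0.503
side 0.07 420 0.503
side 0.08 558 0.501
side 0.09 1095 0.452
side 0.1 90 0.393
top -0.02 12 0.444
top -0.01 102 0.454
top -0.0 767 0.467
top 0.01 350 0.498
top 0.02 281 0.501
top 0.03 282 0.501
top 0.04 229 0.502
top 0.05 227 0.502
top 0.06 226 0.502
top 0.07 216 0.502
top 0.08 219 0.501
top 0.09 138 0.499
```

View pics/s1.png

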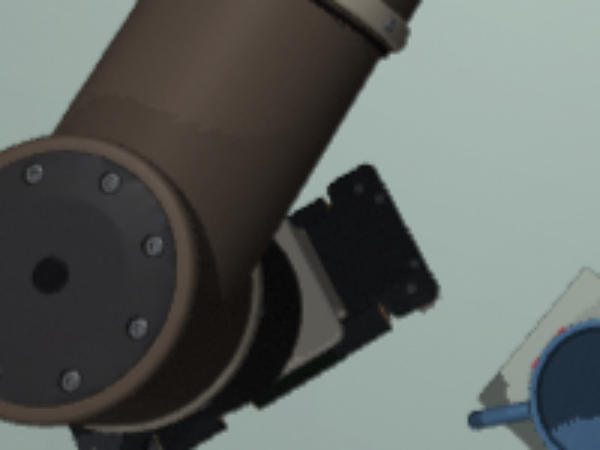

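send_rows --motion '[{"travel": [0,0,-0.015],"spin": 0},{"travel": [0,0,-0.015],"spin": 0},{"travel": [0,0,0],"spin": 0},{"travel": [0,0,0],"spin": 0}]'

```text
time_s: 5.35
tcp_pos: [0.475, -0.3696, 0.0846]
eef_rot: [-179.8, -0.7, -49.6]
contact_force: [0.1, -1.2, 1.2]
gripper_width: 0.0599
```

Run:
```python
from h import *
go([.479,-.3715,.0125],-49.6)
im,d=r.capture('wrist'); cv2.imwrite('pics/w2.png',im); p=cloud('wrist',d)
print(r.get_calibration('wrist')['origin'])
X,Y,Z=p[...,0],p[...,1],p[...,2]
s=(X-.443)*.648-(Y+.33)*.762; q=(X-.443)*.762+(Y+.33)*.648
for a in np.arange(-.11,.13,.01):
        w=(abs(s-a)<.005)&(abs(q)<.02)&(Z>.01)
        if w.sum()>5: print(round(a,3),w.sum(),np.median(Z[w]).round(3),np.max(Z[w]).round(3))
```

```text
t 5.35 tcp [ 0.475  -0.3696  0.0846] rot [-179.8   -0.7  -49.6] w 0.0599 F [ 0.1 -1.2  1.2] M [-0.38  0.45  0.06] j6 59.4
travel [ 0.0031 -0.0016  0.0722] spin -0.0
[ 0.52175584 -0.42760706  0.24310474]
0.02 596 0.109 0.112
0.03 990 0.114 0.117
0.04 1166 0.119 0.123
0.05 46 0.123 0.124
0.06 1364 0.124 0.128
0.07 13822 0.186 0.202
0.08 18509 0.188 0.204
0.09 793 0.084 0.088
```

View pics/w2.png

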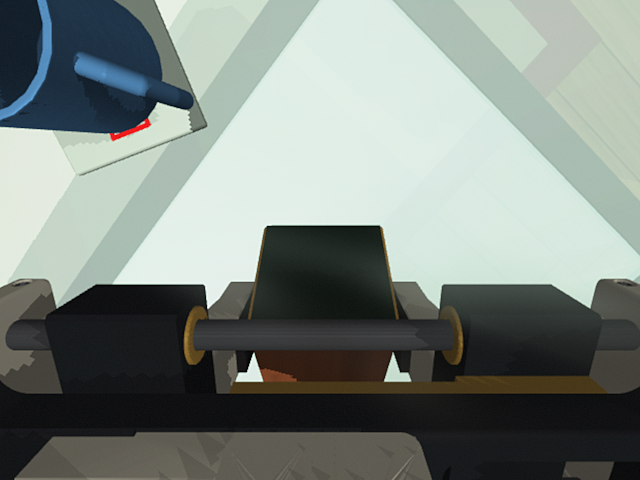

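Side view: the arm hides the block. Wrist view: the block's end face is turned upward at about (322,270), so it is tilted roughly 27° in the fingers with the far end still down. I'll keep lifting.

send_rows --motion '[{"travel": [-0.003,0,-0.013],"spin": 0},{"travel": [-0.004,0,-0.013],"spin": 0},{"travel": [-0.005,0,-0.013],"spin": 0},{"travel": [-0.005,0,-0.013],"spin": 0},{"travel": [0,0,0],"spin": 0}]'

```text
time_s: 5.82
tcp_pos: [0.4562, -0.3507, 0.1314]
eef_rot: [179.9, 0.3, -49.9]
contact_force: [1.9, -0.9, -7.4]
gripper_width: 0.0599
```

send_rows --motion '[{"travel": [0,0,-0.013],"spin": 0},{"travel": [0,0,-0.013],"spin": 0},{"travel": [0,0,-0.013],"spin": 0},{"travel": [0,0,0],"spin": 0},{"travel": [0,0,0],"spin": 0}]'

```text
time_s: 6.23
tcp_pos: [0.4521, -0.3467, 0.1663]
eef_rot: [179.9, 0.9, -50.0]
contact_force: [-0.6, 1.1, -8.6]
gripper_width: 0.06
```

```bash
cat >> h.py <<'E'
def tilt(n):
    im,d=r.capture('wrist'); cv2.imwrite(f'pics/{n}.png',im); p=cloud('wrist',d)
    st=r.get_state(); M=R.from_euler('xyz',st['eef_rot'],degrees=True).as_matrix()
    l=(p-st['tcp_pos'])@M   # tool frame
    m=(abs(l[...,1])<.022)&(abs(l[...,0])<.2)&(l[...,2]>-.06)&(p[...,2]>.006)
    h=np.round(l[...,0][m]*1000/5)
    for k in np.unique(h):
        w=h==k
        if w.sum()>30: print('x',int(5*k),w.sum(),'tool z',np.percentile(l[...,2][m][w],[5,50]).round(3))
E
python3 - <<'E'
from h import *
go([.479,-.3715,.0125],-49.6); tilt('w3')
E
```

```text
t 6.23 tcp [ 0.4521 -0.3467  0.1663] rot [179.9   0.9 -50. ] w 0.06 F [-0.6  1.1 -8.6] M [ 0.07  0.25 -0.  ] j6 58.3
travel [ 0.0388 -0.0049  0.1531] spin -0.4
x -10 219 tool z [-0.038 -0.037]
x -5 634 tool z [-0.039 -0.038]
x 10 1275 tool z [-0.036 -0.034]
x 15 1367 tool z [-0.034 -0.033]
x 20 1362 tool z [-0.033 -0.032]
x 25 1349 tool z [-0.032 -0.031]
x 30 1391 tool z [-0.031 -0.03 ]
x 35 1390 tool z [-0.03  -0.029]
x 40 1372 tool z [-0.028 -0.027]
x 45 1535 tool z [-0.027 -0.026]
x 50 227 tool z [-0.024 -0.023]
```

View pics/w3.png

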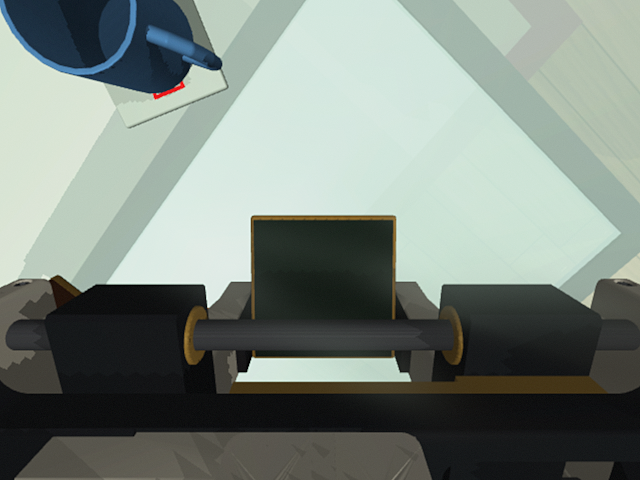

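Wrist view: the walnut end face is nearly level at about (322,285), wrist force is -8.6 N, and the block has drooped about 77°. So the light end is gripped and the slug end is down. I'll firm up the grip, raise it over the row and turn.

send_rows --motion '[{"travel": [0,0,0],"spin": 0},{"travel": [0,0,-0.01],"spin": 0},{"travel": [0,0,-0.025],"spin": 0},{"travel": [0,0,-0.035],"spin": 0},{"travel": [0,0,-0.035],"spin": 0}]' --squeeze 60

```text
time_s: 6.7
tcp_pos: [0.4471, -0.3443, 0.2615]
eef_rot: [179.3, 2.3, -50.1]
contact_force: [2.0, 0.0, -7.7]
gripper_width: 0.0598
```

send_rows --motion '[{"travel": [0,0,-0.035],"spin": 3},{"travel": [0,0,-0.02],"spin": 6},{"travel": [0,0,0],"spin": 7},{"travel": [0,0,0],"spin": 7},{"travel": [0,0,0],"spin": 7}]'

```text
time_s: 7.12
tcp_pos: [0.4505, -0.3471, 0.3291]
eef_rot: [178.7, 1.3, -80.8]
contact_force: [-0.7, -0.6, -7.6]
gripper_width: 0.0596
```

send_rows --motion '[{"travel": [0,0,0],"spin": 7},{"travel": [0,0,0],"spin": 6},{"travel": [0,0,0],"spin": 2.5},{"travel": [0,0,0],"spin": 0}]'

```text
time_s: 7.45
tcp_pos: [0.4495, -0.3465, 0.3293]
eef_rot: [178.3, 0.9, -97.4]
contact_force: [-0.0, 0.0, -7.6]
gripper_width: 0.0592
```

Run:
```python
from h import *
go([.633,.149,.32],-95.5)
```

```text
t 7.45 tcp [ 0.4495 -0.3465  0.3293] rot [178.3   0.9 -97.4] w 0.0592 F [-0.   0.  -7.6] M [-0.21 -0.05  0.01] j6 11.0
travel [-0.5148 -0.1188  0.0141] spin -1.9
```

send_rows --motion '[{"travel": [-0.015,-0.0035,0],"spin": -1.9},{"travel": [-0.03,-0.007,0],"spin": 0},{"travel": [-0.035,-0.008,0],"spin": 0},{"travel": [-0.035,-0.008,0],"spin": 0},{"travel": [-0.035,-0.008,0],"spin": 0}]'

```text
time_s: 7.87
tcp_pos: [0.4961, -0.2015, 0.329]
eef_rot: [178.0, 0.9, -95.4]
contact_force: [0.3, -0.6, -7.3]
gripper_width: 0.0595
```

send_rows --motion '[{"travel": [-0.035,-0.008,0],"spin": 0},{"travel": [-0.035,-0.008,0],"spin": 0},{"travel": [-0.035,-0.008,0],"spin": 0},{"travel": [-0.035,-0.008,0],"spin": 0},{"travel": [-0.035,-0.008,0],"spin": 0}]'

```text
time_s: 8.28
tcp_pos: [0.5514, -0.0224, 0.3307]
eef_rot: [177.9, 0.9, -94.9]
contact_force: [1.2, -0.5, -8.1]
gripper_width: 0.0598
```

Run:
```python
from h import *
go([.633,.149,.32],-95.5)
```

```text
t 8.28 tcp [ 0.5514 -0.0224  0.3307] rot [177.9   0.9 -94.9] w 0.0598 F [ 1.2 -0.5 -8.1] M [-0.22 -0.4  -0.01] j6 -21.4
travel [-0.1775 -0.0672  0.0112] spin 0.6
```

send_rows --motion '[{"travel": [-0.033,-0.0125,0],"spin": 0.6},{"travel": [-0.033,-0.0125,0],"spin": 0},{"travel": [-0.033,-0.0125,0],"spin": 0},{"travel": [-0.033,-0.0125,0],"spin": 0},{"travel": [-0.02,-0.008,0],"spin": 0}]'

```text
time_s: 8.7
tcp_pos: [0.6231, 0.1348, 0.3308]
eef_rot: [177.7, 1.0, -94.7]
contact_force: [1.4, 0.4, -8.4]
gripper_width: 0.0599
```

send_rows --motion '[{"travel": [-0.01,-0.004,0],"spin": 0},{"travel": [0,0,0],"spin": 0},{"travel": [0,0,0],"spin": 0}]'

```text
time_s: 8.95
tcp_pos: [0.6291, 0.1503, 0.3273]
eef_rot: [177.5, 0.9, -94.1]
contact_force: [0.4, -0.4, -7.5]
gripper_width: 0.0594
```

Run:
```python
from h import *
go([.633,.149,.2],-95.5); tilt('w4')
```

```text
t 8.95 tcp [0.6291 0.1503 0.3273] rot [177.5   0.9 -94.1] w 0.0594 F [ 0.4 -0.4 -7.5] M [-0.21 -0.14  0.04] j6 -33.2
travel [ 0.0029 -0.0096  0.127 ] spin 1.4
x -10 197 tool z [-0.037 -0.037]
x -5 659 tool z [-0.039 -0.038]
x 10 1028 tool z [-0.036 -0.035]
x 15 1353 tool z [-0.035 -0.034]
x 20 1348 tool z [-0.034 -0.032]
x 25 1364 tool z [-0.032 -0.031]
x 30 1371 tool z [-0.031 -0.03 ]
x 35 1378 tool z [-0.03  -0.029]
x 40 1399 tool z [-0.029 -0.028]
x 45 1389 tool z [-0.028 -0.026]
x 50 742 tool z [-0.026 -0.024]
x 100 476 tool z [0.166 0.172]
x 105 285 tool z [0.169 0.171]
x 110 285 tool z [0.169 0.171]
x 115 293 tool z [0.169 0.17 ]
x 120 294 tool z [0.169 0.17 ]
x 125 260 tool z [0.165 0.167]
x 130 215 tool z [0.177 0.179]
x 135 285 tool z [0.181 0.182]
x 140 288 tool z [0.181 0.182]
x 145 291 tool z [0.181 0.182]
x 150 295 tool z [0.18  0.182]
x 155 335 tool z [0.177 0.18 ]
x 160 452 tool z [0.169 0.175]
x 165 278 tool z [0.171 0.174]
x 170 337 tool z [0.172 0.174]
x 175 344 tool z [0.172 0.174]
x 180 346 tool z [0.172 0.174]
x 185 441 tool z [0.168 0.172]
x 190 69 tool z [0.169 0.181]
x 195 229 tool z [0.181 0.185]
```

View pics/w4.png

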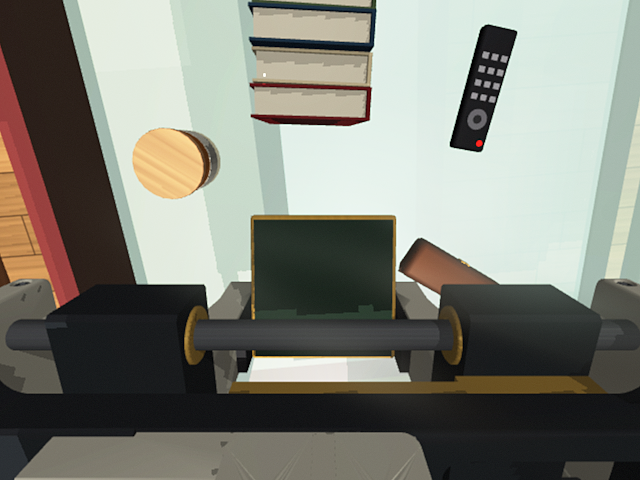

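send_rows --motion '[{"travel": [0,0,0.015],"spin": 1.4},{"travel": [0,-0.003,0.03],"spin": 0},{"travel": [0,-0.003,0.035],"spin": 0},{"travel": [0,-0.003,0.035],"spin": 0},{"travel": [0,0,0.025],"spin": 0}]'

```text
time_s: 9.42
tcp_pos: [0.6355, 0.1469, 0.1931]
eef_rot: [178.3, 1.1, -95.6]
contact_force: [-0.3, 0.0, -7.9]
gripper_width: 0.0599
```

send_rows --motion '[{"travel": [0,0,0.01],"spin": 0},{"travel": [0,0,0],"spin": 0},{"travel": [0,0,0],"spin": 0}]'

```text
time_s: 9.67
tcp_pos: [0.6313, 0.1424, 0.1778]
eef_rot: [177.8, 0.8, -95.7]
contact_force: [0.4, -0.3, -7.3]
gripper_width: 0.0596
```

```bash
cat >> h.py <<'E'
def meas(n):
    im,d=r.capture('wrist'); cv2.imwrite(f'pics/{n}.png',im); np.save(n+'.npy',d); p=cloud('wrist',d)
    X,Y,Z=p[...,0],p[...,1],p[...,2]; st=r.get_state(); t=st['tcp_pos']
    for l,m in [('book1',(abs(X-.625)<.08)&(Y>.0)&(Y<.075)&(Z>.1535)&(Z<.17)&(np.arange(480)[:,None]<215)),
                ('block',(np.hypot(X-t[0],Y-t[1])<.075)&(Z>t[2]+.005)&(Z<t[2]+.07)&(np.arange(480)[:,None]<312)&(abs(np.arange(640)-320)<90)&(np.arange(480)[:,None]>150))]:
        q=p[m]
        if len(q)<50: print(l,'none'); continue
        c=q.mean(0); nv=np.linalg.svd(q[::max(1,len(q)//2000)]-q[::max(1,len(q)//2000)].mean(0),full_matrices=False)[2][2]; nv*=np.sign(nv[2])
        rc=cv2.minAreaRect((q[:,:2]*1000).astype(np.float32)); a=np.radians(5.5); u=np.array([np.sin(a),np.cos(a)]);v=np.array([np.cos(a),-np.sin(a)])
        print(l,len(q),'z',np.percentile(q[:,2],[1,50,99]).round(4),'lean u,v deg',np.degrees(nv[:2]@u).round(1),np.degrees(nv[:2]@v).round(1),'rect',np.round(rc[0],1),np.round(rc[1],1),round(rc[2],2),
          's',np.percentile(q[:,:2]@u,[.5,99.5]).round(4),'q',np.percentile(q[:,:2]@v,[.5,99.5]).round(4))
E
python3 - <<'E'
from h import *
go([.633,.149,.14],-95.5); meas('w5')
E
```

```text
t 9.67 tcp [0.6313 0.1424 0.1778] rot [177.8   0.8 -95.7] w 0.0596 F [ 0.4 -0.3 -7.3] M [-0.16 -0.23  0.  ] j6 -33.6
travel [-0.0062 -0.0025  0.0378] spin -0.2
book1 14209 z [0.1542 0.156  0.1609] lean u,v deg 1.0 0.3 rect [624.4  40.4] [ 28.4 108.7] 84.5 s [0.0862 0.1141] q [0.5645 0.6694]
block 15158 z [0.1887 0.2072 0.213 ] lean u,v deg -9.1 2.3 rect [629.3 114.7] [44.3 86.8] 84.89 s [0.1528 0.1926] q [0.5763 0.6547]
```

send_rows --motion '[{"travel": [0,0,0.012],"spin": 0},{"travel": [0,0,0.012],"spin": 0},{"travel": [0,0,0.008],"spin": 0},{"travel": [0,0,0.004],"spin": 0}]'

```text
time_s: 10.05
tcp_pos: [0.6341, 0.1442, 0.1466]
eef_rot: [178.5, 1.2, -95.7]
contact_force: [-0.5, -0.8, -7.6]
gripper_width: 0.0597
```

send_rows --motion '[{"travel": [0,0,0.003],"spin": 0}]' --squeeze 14

```text
time_s: 10.13
tcp_pos: [0.634, 0.1444, 0.143]
eef_rot: [178.5, 1.2, -95.7]
contact_force: [1.0, 0.3, -9.0]
gripper_width: 0.0599
```

send_rows --motion '[{"travel": [0,0,0.004],"spin": 0}]'

```text
time_s: 10.22
tcp_pos: [0.6341, 0.1446, 0.1388]
eef_rot: [178.5, 1.2, -95.7]
contact_force: [0.0, 0.3, -8.3]
gripper_width: 0.0599
```

send_rows --motion '[{"travel": [0,0,0.004],"spin": 0}]'

```text
time_s: 10.3
tcp_pos: [0.634, 0.1448, 0.1346]
eef_rot: [178.5, 1.2, -95.7]
contact_force: [0.6, 0.2, -8.1]
gripper_width: 0.0601
```

Run:
```python
from h import *
go([.633,.149,.13],-95.5); meas('w6')
```

```text
t 10.3 tcp [0.634  0.1448 0.1346] rot [178.5   1.2 -95.7] w 0.0601 F [ 0.6  0.2 -8.1] M [-0.2  -0.07 -0.01] j6 -33.5
travel [-0.004   0.0013  0.0047] spin -0.2
book1 24840 z [0.1535 0.1548 0.1596] lean u,v deg 0.5 0.3 rect [623.7  40.1] [ 28.6 108.9] 84.32 s [0.0859 0.1139] q [0.5637 0.669 ]
block 15161 z [0.1441 0.1624 0.1682] lean u,v deg -9.3 1.9 rect [631.1 116.5] [43.4 86.6] 84.33 s [0.155  0.1946] q [0.5781 0.6565]
```

send_rows --motion '[{"travel": [0,0,0.003],"spin": 0}]'

```text
time_s: 10.43
tcp_pos: [0.6338, 0.1449, 0.1308]
eef_rot: [178.5, 1.2, -95.7]
contact_force: [-0.3, 0.3, -8.3]
gripper_width: 0.0601
```

send_rows --motion '[{"travel": [0,0,0.003],"spin": 0}]'

```text
time_s: 10.52
tcp_pos: [0.6345, 0.1453, 0.1298]
eef_rot: [178.6, 1.2, -95.6]
contact_force: [-8.6, 1.9, 18.8]
gripper_width: 0.0601
```

send_rows --motion '[{"travel": [0,0,0.003],"spin": 0}]'

```text
time_s: 10.6
tcp_pos: [0.635, 0.1458, 0.1296]
eef_rot: [178.7, 1.2, -95.5]
contact_force: [-8.9, 1.2, 15.9]
gripper_width: 0.0601
```

Run:
```python
from h import *
go([.633,.149,.12],-95.5); meas('w7')
```

```text
t 10.6 tcp [0.635  0.1458 0.1296] rot [178.7   1.2 -95.5] w 0.0601 F [-8.9  1.2 15.9] M [ 0.84  4.14 -0.01] j6 -33.5
travel [-0.0027  0.0021  0.0098] spin -0.0
book1 29410 z [0.1539 0.1557 0.1605] lean u,v deg 0.7 0.3 rect [624.   40.3] [ 28.7 109.1] 84.52 s [0.0861 0.1141] q [0.5642 0.6693]
block 15030 z [0.1399 0.1591 0.1647] lean u,v deg -8.4 2.3 rect [632.6 117.9] [43.7 86.8] 84.27 s [0.1565 0.196 ] q [0.5793 0.6578]
```

send_rows --motion '[{"travel": [0,0,0],"spin": 0},{"travel": [0,0,0],"spin": 0}]' --squeeze 7

```text
time_s: 10.82
tcp_pos: [0.6355, 0.1466, 0.1315]
eef_rot: [178.8, 1.3, -95.5]
contact_force: [-0.2, 0.7, -7.7]
gripper_width: 0.0601
```

Run:
```python
from h import *
go([.633,.149,.12],-95.5); meas('w8')
```

```text
t 10.82 tcp [0.6355 0.1466 0.1315] rot [178.8   1.3 -95.5] w 0.0601 F [-0.2  0.7 -7.7] M [-0.16 -0.2  -0.04] j6 -33.5
travel [-0.0019  0.0025  0.0116] spin -0.0
book1 28666 z [0.1537 0.1555 0.1603] lean u,v deg 0.4 0.3 rect [624.2  40.1] [ 28.6 108.7] 84.43 s [0.086 0.114] q [0.5642 0.6693]
block 15047 z [0.1412 0.1603 0.1658] lean u,v deg -8.0 1.8 rect [633.  118.4] [43.5 86.9] 84.49 s [0.1571 0.1967] q [0.5798 0.6582]
```

send_rows --motion '[{"travel": [0,0,0.002],"spin": 0},{"travel": [0,0,0.002],"spin": 0},{"travel": [0,0,0.002],"spin": 0}]' --squeeze 6

```text
time_s: 11.12
tcp_pos: [0.6376, 0.1477, 0.1293]
eef_rot: [179.2, 1.4, -95.4]
contact_force: [-4.9, 1.4, 8.6]
gripper_width: 0.0606
```

send_rows --motion '[{"travel": [0,0,0.002],"spin": 0},{"travel": [0,0,0.002],"spin": 0}]'

```text
time_s: 11.28
tcp_pos: [0.639, 0.1488, 0.1289]
eef_rot: [179.4, 1.5, -95.3]
contact_force: [-5.3, 2.4, 7.6]
gripper_width: 0.0609
```

Run:
```python
from h import *
go([.633,.149,.12],-95.5); meas('w9')
```

```text
t 11.28 tcp [0.639  0.1488 0.1289] rot [179.4   1.5 -95.3] w 0.0609 F [-5.3  2.4  7.6] M [0.67 2.22 0.03] j6 -33.5
travel [0.0006 0.0059 0.009 ] spin 0.2
book1 28970 z [0.1538 0.1556 0.1604] lean u,v deg -2.0 0.4 rect [624.4  41. ] [ 27.5 108.8] 84.59 s [0.0877 0.1141] q [0.5643 0.6686]
block 14911 z [0.1394 0.1596 0.1648] lean u,v deg -6.5 2.5 rect [637.  120.5] [43.7 86.8] 85.3 s [0.1599 0.1992] q [0.583  0.6615]
```

send_rows --motion '[{"travel": [0,-0.001,0.002],"spin": 0},{"travel": [0,-0.001,0.002],"spin": 0},{"travel": [0,-0.001,0.002],"spin": 0}]' --squeeze 3

```text
time_s: 11.58
tcp_pos: [0.6441, 0.1501, 0.1269]
eef_rot: [179.7, 1.7, -95.2]
contact_force: [-3.3, 2.0, 5.0]
gripper_width: 0.0626
```

send_rows --motion '[{"travel": [0,0,0.001],"spin": 0},{"travel": [0,0,0.001],"spin": 0}]'

```text
time_s: 11.75
tcp_pos: [0.6449, 0.1506, 0.1256]
eef_rot: [179.8, 1.7, -95.2]
contact_force: [-3.4, 1.7, 4.8]
gripper_width: 0.063
```

Run:
```python
from h import *
go([.633,.149,.12],-95.5); meas('w10')
```

```text
t 11.75 tcp [0.6449 0.1506 0.1256] rot [179.8   1.7 -95.2] w 0.063 F [-3.4  1.7  4.8] M [ 0.64  1.48 -0.03] j6 -33.3
travel [0.0029 0.0117 0.0056] spin 0.3
book1 27049 z [0.1537 0.1553 0.1601] lean u,v deg -5.6 0.5 rect [624.   42.1] [ 25.  108.4] 84.51 s [0.0898 0.114 ] q [0.5641 0.6678]
block 14292 z [0.1335 0.16   0.165 ] lean u,v deg -5.6 4.1 rect [642.9 123.5] [41.4 86.8] 84.76 s [0.1644 0.2015] q [0.5884 0.6673]
```

send_rows --motion '[{"travel": [0,0,0],"spin": 0},{"travel": [0,0,0],"spin": 0},{"travel": [0,0,0],"spin": 0}]' --gripper 0.5

```text
time_s: 12.05
tcp_pos: [0.6446, 0.1504, 0.1239]
eef_rot: [179.8, 1.7, -95.2]
contact_force: [-2.4, 1.7, 0.8]
gripper_width: 0.0657
```

send_rows --motion '[{"travel": [0,0,0],"spin": 0},{"travel": [0,0,0],"spin": 0}]' --gripper 0.6

```text
time_s: 12.22
tcp_pos: [0.6442, 0.1499, 0.1229]
eef_rot: [179.7, 1.7, -95.3]
contact_force: [-1.9, -0.6, 0.8]
gripper_width: 0.0691
```

Run:
```python
from h import *
go([.633,.149,.12],-95.5); meas('w11')
```

```text
t 12.22 tcp [0.6442 0.1499 0.1229] rot [179.7   1.7 -95.3] w 0.0691 F [-1.9 -0.6  0.8] M [0.09 0.92 0.01] j6 -33.3
travel [0.002  0.011  0.0029] spin 0.2
book1 28217 z [0.1538 0.1555 0.1603] lean u,v deg -5.6 0.4 rect [624.2  42.1] [ 25.  108.8] 84.57 s [0.0898 0.114 ] q [0.5643 0.6678]
block 7164 z [0.1284 0.1512 0.1634] lean u,v deg 57.1 -4.8 rect [643.3 135.2] [23.9 86.5] 81.97 s [0.186  0.2053] q [0.5867 0.668 ]
```

View pics/w11.png

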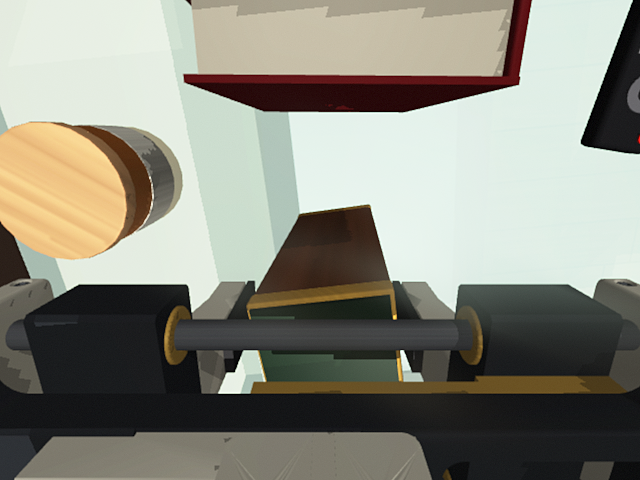

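```bash
cat >> h.py <<'E'
def plane(q):
    for _ in range(4):
        c=q.mean(0); n=np.linalg.svd(q-c,full_matrices=False)[2][2]; e=(q-c)@n; q=q[abs(e)<max(.0015,2*e.std())]
    return q.mean(0).round(4),n*np.sign(n[np.argmax(abs(n))]),len(q)
E
python3 - <<'E'
from h import *
go([.633,.149,.12],-95.5); d=np.load('w11.npy'); p=cloud('wrist',d)
a=np.radians(5.5);U=np.array([[np.sin(a),np.cos(a),0],[np.cos(a),-np.sin(a),0],[0,0,1]])
for l,sl in [('face',(slice(220,285),slice(300,365))),('top',(slice(355,378),slice(280,380))),('top2',(slice(304,318),slice(270,375)))]:
    q=p[sl].reshape(-1,3); q=q[q[:,2]>.002]@U.T; print(l,plane(q))
b=(p@U.T)
for v in (208,215,240,270,290,300,310,365): print(v,b[v,335].round(4))
meas('w12')
E
```

```text
t 12.27 tcp [0.6442 0.1499 0.1229] rot [179.7   1.6 -95.3] w 0.0699 F [-2.2  1.4  0.7] M [ 0.07  0.74 -0.02] j6 -33.3
travel [0.002  0.011  0.0029] spin 0.2
face (array([0.1897, 0.6212, 0.1053]), array([ 0.98732224, -0.15872195,  0.00146124]), 4213)
top (array([0.2217, 0.6233, 0.1612]), array([0.02536017, 0.07679172, 0.99672458]), 2277)
top2 (array([0.1956, 0.6262, 0.1612]), array([0.03126686, 0.08122071, 0.99620559]), 1407)
208 [0.1885 0.6154 0.0072]
215 [0.1889 0.6163 0.0297]
240 [0.1893 0.6187 0.0904]
270 [0.1892 0.6205 0.1355]
290 [0.1893 0.6213 0.1559]
300 [0.1917 0.6214 0.1598]
310 [0.1951 0.6214 0.1616]
365 [0.2201 0.6211 0.1626]
book1 28301 z [0.1539 0.1556 0.1604] lean u,v deg -5.4 0.3 rect [624.2  42.1] [ 24.9 109.1] 84.49 s [0.0898 0.1141] q [0.5643 0.6679]
block 7149 z [0.1286 0.1515 0.1636] lean u,v deg 57.0 -5.0 rect [643.3 135.6] [23.9 86.5] 82.7 s [0.186  0.2058] q [0.5868 0.668 ]
```

The block stands upright along the row direction but is held leaning about 4.6° sideways by the -x finger. I'll ease the finger back so it settles gently.

send_rows --motion '[{"travel": [0,0.003,0],"spin": 0},{"travel": [0,0.003,0],"spin": 0},{"travel": [0,0.003,0],"spin": 0},{"travel": [0,0.003,0],"spin": 0},{"travel": [0,0.002,0],"spin": 0}]'

```text
time_s: 12.73
tcp_pos: [0.6297, 0.1505, 0.1227]
eef_rot: [179.7, 1.6, -95.3]
contact_force: [-0.3, 0.2, 0.4]
gripper_width: 0.0701
```

send_rows --motion '[{"travel": [0,0.002,0],"spin": 0},{"travel": [0,0,0],"spin": 0}]'

```text
time_s: 12.9
tcp_pos: [0.6279, 0.151, 0.1235]
eef_rot: [179.8, 1.7, -95.3]
contact_force: [2.3, -0.3, -0.5]
gripper_width: 0.0703
```

```bash
cat >> h.py <<'E'
a=np.radians(5.5);U=np.array([[np.sin(a),np.cos(a),0],[np.cos(a),-np.sin(a),0],[0,0,1]])
def block(n):
    im,d=r.capture('wrist'); cv2.imwrite(f'pics/{n}.png',im); np.save(n+'.npy',d); p=cloud('wrist',d)@U.T
    t=U@r.get_state()['tcp_pos']; S,Q,Z=p[...,0],p[...,1],p[...,2]
    print('tcp s,q',t.round(4))
    reg=(S>.12)&(abs(Q-t[1])<.026)&(Z>.01)
    col=reg&(abs(np.arange(640)-322)<80)
    tp=col&(abs(Z-.160)<.006)&(abs(S-t[0])<.06)
    if tp.sum()>100: print('top',plane(p[tp]))
    fc=col&(Z<.150)&(Z>.02)&(np.arange(480)[:,None]<300)
    if fc.sum()>100:
        c,nn,k=plane(p[fc]); print('face',c,nn.round(4),k)
        for z in(.03,.07,.11,.14):
            w=fc&(abs(Z-z)<.006)
            if w.sum()>20:print('  z',z,'s',np.median(S[w]).round(4),'q',np.percentile(Q[w],[1,99]).round(4))
    b=(Z>.1535)&(Z<.166)&(S<.125)&(np.arange(480)[:,None]<260); print('book1 s max',np.percentile(S[b],99.5).round(4) if b.any() else None,'q',np.percentile(Q[b],[.5,99.5]).round(4) if b.any() else None)
    bf=(Z>.04)&(Z<.145)&(S<.13)&(S>.1)&(abs(Q-.617)<.045)
    if bf.sum()>100: print('book face',plane(p[bf]))
E
python3 - <<'E'
from h import *
go([.633,.149,.12],-95.5); block('w13')
E
```

```text
t 12.9 tcp [0.6279 0.151  0.1235] rot [179.8   1.7 -95.3] w 0.0703 F [ 2.3 -0.3 -0.5] M [-0.11 -0.25  0.03] j6 -34.2
travel [ 0.0016 -0.0053  0.0034] spin 0.2
tcp s,q [0.2105 0.6107 0.1236]
top (array([0.2099, 0.6099, 0.1595]), array([-0.00937854, -0.00165635,  0.99995465]), 6818)
face [0.1885 0.6121 0.1042] [ 9.876e-01 -1.568e-01 -1.000e-04] 6164
  z 0.03 s 0.1885 q [0.5881 0.6362]
  z 0.07 s 0.1885 q [0.5882 0.6363]
  z 0.11 s 0.1885 q [0.5877 0.6363]
  z 0.14 s 0.1885 q [0.5878 0.6362]
book1 s max 0.1141 q [0.5643 0.6681]
book face (array([0.114 , 0.6173, 0.1074]), array([9.99999069e-01, 1.36251523e-03, 7.45549226e-05]), 3563)
```

send_rows --motion '[{"travel": [0,0,0],"spin": 0},{"travel": [-0.004,0.002,0],"spin": -2},{"travel": [-0.004,0.002,0],"spin": -3},{"travel": [0,0,0],"spin": -3.8},{"travel": [0,0,0],"spin": 0}]' --gripper 1

```text
time_s: 13.37
tcp_pos: [0.6253, 0.1598, 0.1244]
eef_rot: [-179.8, 1.7, -86.1]
contact_force: [0.7, 0.2, -0.5]
gripper_width: 0.0872
```

Run:
```python
from h import *
go([.633,.149,.12],-86.5); block('w14')
```

```text
t 13.37 tcp [0.6253 0.1598 0.1244] rot [-179.8    1.7  -86.1] w 0.0872 F [ 0.7  0.2 -0.5] M [-0.04  0.09  0.01] j6 -25.9
travel [ 0.0114 -0.0069  0.0041] spin 0.4
tcp s,q [0.219  0.6071 0.1244]
top (array([0.2142, 0.6096, 0.1594]), array([-2.57425438e-03, -4.80714169e-04,  9.99996571e-01]), 9498)
face [0.1882 0.6105 0.1044] [ 9.881e-01 -1.536e-01  3.000e-04] 5087
  z 0.03 s 0.1883 q [0.5882 0.6327]
  z 0.07 s 0.1881 q [0.5884 0.6326]
  z 0.11 s 0.1883 q [0.588  0.6327]
  z 0.14 s 0.1882 q [0.588  0.6326]
book1 s max 0.1142 q [0.5637 0.6687]
book face (array([0.1139, 0.6177, 0.1079]), array([9.99987045e-01, 5.08476422e-03, 2.33181302e-04]), 6124)
```

send_rows --motion '[{"travel": [0,0,0],"spin": 0.4},{"travel": [0,0,0],"spin": 0},{"travel": [0,0,0],"spin": 0},{"travel": [0,0,0],"spin": 0},{"travel": [0,0,0],"spin": 0}]' --gripper -1 --squeeze 25

```text
time_s: 13.83
tcp_pos: [0.6272, 0.1599, 0.1253]
eef_rot: [-179.7, 1.7, -87.2]
contact_force: [6.8, 1.0, -4.8]
gripper_width: 0.0602
```

send_rows --motion '[{"travel": [0,0,0],"spin": 0},{"travel": [0,0,-0.003],"spin": 0},{"travel": [0,0,-0.002],"spin": 0},{"travel": [0,0,-0.002],"spin": 0},{"travel": [0,0,0],"spin": 0}]' --squeeze 50

```text
time_s: 14.25
tcp_pos: [0.6224, 0.1582, 0.1277]
eef_rot: [179.7, 1.6, -87.3]
contact_force: [-0.3, 0.3, -7.0]
gripper_width: 0.0598
```

Run:
```python
from h import *
go([.633,.149,.12],-95.5); block('w15')
```

```text
t 14.25 tcp [0.6224 0.1582 0.1277] rot [179.7   1.6 -87.3] w 0.0598 F [-0.3  0.3 -7. ] M [-0.11  0.   -0.04] j6 -27.0
travel [ 0.0099 -0.0102  0.0074] spin 8.2
tcp s,q [0.2171 0.6041 0.1274]
top (array([0.2096, 0.6039, 0.1621]), array([-0.00409396, -0.01024903,  0.9999391 ]), 9633)
face [0.1861 0.6051 0.1049] [ 0.9882 -0.1531 -0.0016] 5442
  z 0.03 s 0.1861 q [0.5815 0.6297]
  z 0.07 s 0.1862 q [0.5808 0.6297]
  z 0.11 s 0.1861 q [0.5804 0.6296]
  z 0.14 s 0.1861 q [0.5798 0.6296]
book1 s max 0.1141 q [0.5638 0.6685]
book face (array([0.1139, 0.6177, 0.1075]), array([ 9.99998915e-01,  1.47299563e-03, -3.07819022e-06]), 5331)
```

send_rows --motion '[{"travel": [0,0,-0.003],"spin": 3},{"travel": [0,0,0],"spin": 4},{"travel": [0,0,0],"spin": 1.8},{"travel": [0,0,0],"spin": 0}]'

```text
time_s: 14.63
tcp_pos: [0.6202, 0.1575, 0.128]
eef_rot: [179.1, 1.4, -96.6]
contact_force: [-0.0, 0.3, -7.2]
gripper_width: 0.0598
```

send_rows --motion '[{"travel": [0.008,-0.003,0],"spin": 0},{"travel": [0.011,-0.003,0],"spin": 0},{"travel": [0.011,-0.003,0],"spin": 0},{"travel": [0.008,-0.003,0],"spin": 0},{"travel": [0,0,0],"spin": 0}]'

```text
time_s: 15.05
tcp_pos: [0.6274, 0.1144, 0.1255]
eef_rot: [179.0, 1.4, -96.3]
contact_force: [-0.3, 1.3, -7.8]
gripper_width: 0.0597
```

Run:
```python
from h import *
go([.633,.149,.12],-95.5); block('w16')
```

```text
t 15.05 tcp [0.6274 0.1144 0.1255] rot [179.    1.4 -96.3] w 0.0597 F [-0.3  1.3 -7.8] M [0.4  0.02 0.02] j6 -32.0
travel [-0.0348 -0.0018  0.0063] spin -0.8
tcp s,q [0.1746 0.6135 0.1255]
top (array([0.1674, 0.6134, 0.1602]), array([-2.13983429e-03,  1.75065355e-04,  9.99997695e-01]), 9660)
face [0.1437 0.6135 0.1043] [ 1.      0.0027 -0.0013] 5620
  z 0.03 s 0.1436 q [0.5881 0.6386]
  z 0.07 s 0.1437 q [0.588  0.6388]
  z 0.11 s 0.1438 q [0.5879 0.6388]
  z 0.14 s 0.1438 q [0.5879 0.6391]
book1 s max 0.1143 q [0.564 0.669]
```

send_rows --motion '[{"travel": [0,0,-0.003],"spin": 0},{"travel": [0.005,-0.001,-0.002],"spin": 0},{"travel": [0.007,0,-0.001],"spin": 0},{"travel": [0.007,0,0],"spin": 0},{"travel": [0,0,0],"spin": 0}]'

```text
time_s: 15.52
tcp_pos: [0.6265, 0.0941, 0.1319]
eef_rot: [179.1, 1.4, -96.3]
contact_force: [-0.3, 1.3, -7.7]
gripper_width: 0.06
```

Run:
```python
from h import *
go([.633,.149,.12],-95.5); block('w17')
```

```text
t 15.52 tcp [0.6265 0.0941 0.1319] rot [179.1   1.4 -96.3] w 0.06 F [-0.3  1.3 -7.7] M [ 0.41  0.1  -0.03] j6 -30.3
travel [-0.055  -0.0006  0.0133] spin -0.8
tcp s,q [0.1543 0.6148 0.132 ]
top (array([0.1324, 0.6148, 0.1646]), array([-5.95245015e-02,  9.34007424e-04,  9.98226408e-01]), 2070)
face [0.1235 0.6148 0.1415] [1.     0.0021 0.0019] 1442
  z 0.14 s 0.1235 q [0.5894 0.6401]
book1 s max 0.1233 q [0.5638 0.6699]
book face (array([0.1235, 0.6142, 0.1388]), array([0.9999864 , 0.00230139, 0.00467929]), 1110)
```

send_rows --motion '[{"travel": [0.003,0,0],"spin": 0},{"travel": [0.003,0,0],"spin": 0},{"travel": [0,0,0],"spin": 0}]'

```text
time_s: 15.82
tcp_pos: [0.626, 0.0885, 0.1319]
eef_rot: [179.1, 1.5, -96.3]
contact_force: [-0.0, -0.2, -8.9]
gripper_width: 0.0597
```

send_rows --motion '[{"travel": [0,0,0.001],"spin": 0},{"travel": [0,0,0.001],"spin": 0},{"travel": [0,0,0.001],"spin": 0}]'

```text
time_s: 16.07
tcp_pos: [0.6261, 0.0887, 0.1288]
eef_rot: [179.1, 1.5, -96.3]
contact_force: [-0.2, 0.6, -7.7]
gripper_width: 0.0599
```

Run:
```python
from h import *
go([.633,.149,.12],-95.5); block('w18')
```

```text
t 16.07 tcp [0.6261 0.0887 0.1288] rot [179.1   1.5 -96.3] w 0.0599 F [-0.2  0.6 -7.7] M [-0.11  0.03  0.01] j6 -29.8
travel [-0.0604 -0.0004  0.0104] spin -0.8
tcp s,q [0.1483 0.6146 0.1285]
top (array([0.1423, 0.6145, 0.1633]), array([ 3.17081459e-03, -3.19444530e-04,  9.99994922e-01]), 9163)
book1 s max 0.1137 q [0.5635 0.6696]
```

View pics/w18.png

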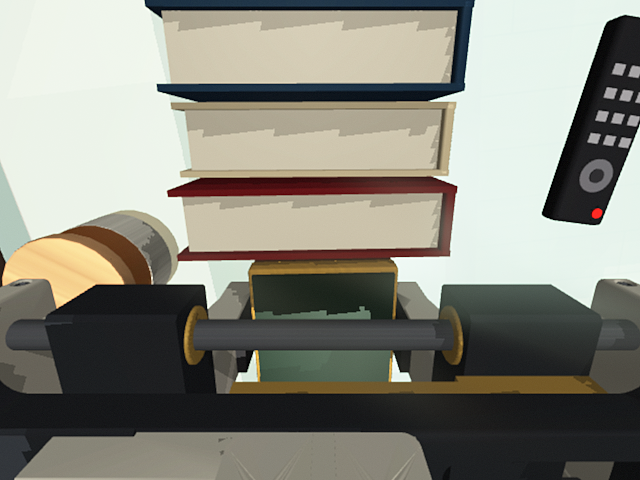

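Wrist view: the block's top at about (322,320) sits level and square behind the red book, whose edge is at row 255. The gap is about 4 mm and the block is 3 mm above the glass. I'll close 2 mm more and set it down.

send_rows --motion '[{"travel": [0.002,0,0],"spin": 0},{"travel": [0,0,0.001],"spin": 0},{"travel": [0,0,0.001],"spin": 0}]'

```text
time_s: 16.37
tcp_pos: [0.6257, 0.087, 0.1262]
eef_rot: [179.1, 1.5, -96.3]
contact_force: [0.0, -0.3, -7.3]
gripper_width: 0.0599
```

send_rows --motion '[{"travel": [0,0,0.001],"spin": 0}]'

```text
time_s: 16.45
tcp_pos: [0.6257, 0.087, 0.1251]
eef_rot: [179.1, 1.5, -96.3]
contact_force: [-0.2, 0.6, -8.2]
gripper_width: 0.0601
```

send_rows --motion '[{"travel": [0,0,0.001],"spin": 0}]'

```text
time_s: 16.53
tcp_pos: [0.6258, 0.0868, 0.1247]
eef_rot: [179.1, 1.4, -96.3]
contact_force: [-3.7, -1.2, 4.8]
gripper_width: 0.0601
```

Run:
```python
from h import *
go([.633,.149,.12],-95.5); block('w19')
```

```text
t 16.53 tcp [0.6258 0.0868 0.1247] rot [179.1   1.4 -96.3] w 0.0601 F [-3.7 -1.2  4.8] M [-0.27  2.03  0.07] j6 -29.7
travel [-0.0625 -0.0005  0.0062] spin -0.8
tcp s,q [0.1464 0.6145 0.1247]
top (array([0.1418, 0.6144, 0.1596]), array([ 1.66380813e-03, -3.21731230e-04,  9.99998564e-01]), 8585)
book1 s max 0.1117 q [0.5635 0.6694]
```

send_rows --motion '[{"travel": [0,0,0],"spin": 0},{"travel": [0,0,0],"spin": 0}]' --squeeze 5

```text
time_s: 16.75
tcp_pos: [0.6265, 0.087, 0.1252]
eef_rot: [179.2, 1.5, -96.2]
contact_force: [0.5, -0.1, -6.8]
gripper_width: 0.0604
```

send_rows --motion '[{"travel": [0,0,0],"spin": 0},{"travel": [0,0,0],"spin": 0},{"travel": [0,0,0],"spin": 0}]' --gripper 0.55

```text
time_s: 17.0
tcp_pos: [0.6286, 0.0875, 0.1275]
eef_rot: [179.5, 1.6, -96.2]
contact_force: [0.0, -0.7, -1.0]
gripper_width: 0.0675
```

Run:
```python
from h import *
go([.633,.149,.12],-95.5); block('w20')
```

```text
t 17.0 tcp [0.6286 0.0875 0.1275] rot [179.5   1.6 -96.2] w 0.0675 F [ 0.  -0.7 -1. ] M [-0.06  0.06 -0.01] j6 -29.7
travel [-0.0614  0.0021  0.0092] spin -0.7
tcp s,q [0.1474 0.6174 0.1277]
top (array([0.1429, 0.6164, 0.1596]), array([-0.00102993,  0.00130634,  0.99999862]), 8732)
book1 s max 0.1131 q [0.5637 0.6698]
```

send_rows --motion '[{"travel": [0,0,0],"spin": 0},{"travel": [0,0,0],"spin": 0},{"travel": [0,0,0],"spin": 0},{"travel": [0,0,-0.005],"spin": 0},{"travel": [0,0,-0.015],"spin": 0}]' --gripper 1

```text
time_s: 17.47
tcp_pos: [0.6283, 0.0869, 0.1469]
eef_rot: [179.4, 1.5, -96.2]
contact_force: [0.2, 0.0, 0.3]
gripper_width: 0.0875
```

send_rows --motion '[{"travel": [0,0,-0.02],"spin": 0},{"travel": [0,0,-0.03],"spin": 0},{"travel": [0,0,-0.03],"spin": 0},{"travel": [-0.02,0,-0.03],"spin": 0},{"travel": [-0.03,0,-0.02],"spin": 0}]'

```text
time_s: 17.88
tcp_pos: [0.6325, 0.1289, 0.2826]
eef_rot: [179.1, 1.3, -96.5]
contact_force: [1.5, -0.2, 0.4]
gripper_width: 0.0874
```

send_rows --motion '[{"travel": [-0.035,0,-0.01],"spin": 0},{"travel": [-0.035,0,0],"spin": 0},{"travel": [-0.02,0,0],"spin": 0},{"travel": [0,0,0],"spin": 0},{"travel": [0,0,0],"spin": 0}]'

```text
time_s: 18.3
tcp_pos: [0.6455, 0.2259, 0.3067]
eef_rot: [179.8, 1.8, -96.4]
contact_force: [0.6, -0.4, -0.9]
gripper_width: 0.0877
```

Run:
```python
from h import *
go([.633,.149,.12],-95.5)
for n in ['wrist','top','side']:
    im,d=r.capture(n); cv2.imwrite(f'pics/f_{n}.png',im); np.save(f'f_{n}.npy',d); p=cloud(n,d)@U.T
    S,Q,Z=p[...,0],p[...,1],p[...,2]
    w=(S>-.08)&(S<.2)&(abs(Q-.617)<.1)&(Z>.13)&(Z<.175)
    h=np.round(S[w]*1000/2)
    print(n,[(int(k*2),int((h==k).sum()),float(np.median(Z[w][h==k]).round(3))) for k in np.unique(h) if k*2>90 or n=='x'])
    b=w&(S>.1165)&(Z>.155); c=(p[b][:,:2]*1000).astype(np.float32)
    if b.sum()>50: print(' block rect(s,q)',cv2.minAreaRect(c),plane(p[b])); 
    b=w&(S>.084)&(S<.1165)&(Z>.153); c=(p[b][:,:2]*1000).astype(np.float32)
    if b.sum()>50: print(' book1 rect(s,q)',cv2.minAreaRect(c))
```

```text
t 18.3 tcp [0.6455 0.2259 0.3067] rot [179.8   1.8 -96.4] w 0.0877 F [ 0.6 -0.4 -0.9] M [-0.12  0.06  0.02] j6 -40.8
travel [0.0835 0.0033 0.1842] spin -0.9
wrist [(106, 10, 0.154), (108, 298, 0.155), (110, 219, 0.155), (112, 387, 0.159), (114, 1089, 0.152), (116, 137, 0.157), (118, 200, 0.159), (120, 233, 0.159), (122, 222, 0.159), (124, 224, 0.159), (126, 228, 0.159), (128, 225, 0.159), (130, 208, 0.159), (132, 228, 0.159), (134, 217, 0.159), (136, 221, 0.159), (138, 208, 0.159), (140, 213, 0.159), (142, 205, 0.159), (144, 212, 0.159), (146, 206, 0.159), (148, 200, 0.159), (150, 209, 0.159), (152, 205, 0.159), (154, 207, 0.159), (156, 195, 0.159), (158, 202, 0.159), (160, 201, 0.159), (162, 201, 0.159), (164, 187, 0.159), (166, 193, 0.159), (168, 195, 0.159), (170, 187, 0.159), (172, 195, 0.159), (174, 344, 0.156), (176, 24, 0.155)]
 block rect(s,q) ((145.80227661132812, 613.4656982421875), (58.65996551513672, 59.969261169433594), 0.21245364844799042) (array([0.1445, 0.6135, 0.1591]), array([-3.24061107e-06,  1.27153863e-03,  9.99999192e-01]), 5361)
 book1 rect(s,q) ((111.942176818
[... 1571 characters left out ...]
), (136, 38, 0.16), (138, 38, 0.16), (140, 31, 0.16), (142, 34, 0.16), (144, 33, 0.161), (146, 39, 0.16), (148, 37, 0.161), (150, 29, 0.16), (152, 39, 0.16), (154, 35, 0.16), (156, 33, 0.16), (158, 36, 0.16), (160, 37, 0.16), (162, 39, 0.16), (164, 34, 0.161), (166, 26, 0.159), (168, 42, 0.16), (170, 29, 0.16), (172, 38, 0.16), (174, 21, 0.159), (176, 8, 0.157)]
 block rect(s,q) ((146.38446044921875, 614.1343383789062), (60.33538055419922, 59.626888275146484), 89.7460708618164) (array([0.145 , 0.6142, 0.1601]), array([-5.32352763e-03, -5.58652879e-04,  9.99985674e-01]), 921)
 book1 rect(s,q) ((100.81217956542969, 618.1556396484375), (107.4806900024414, 31.218215942382812), 89.78968048095703)
```

View pics/f_wrist.png

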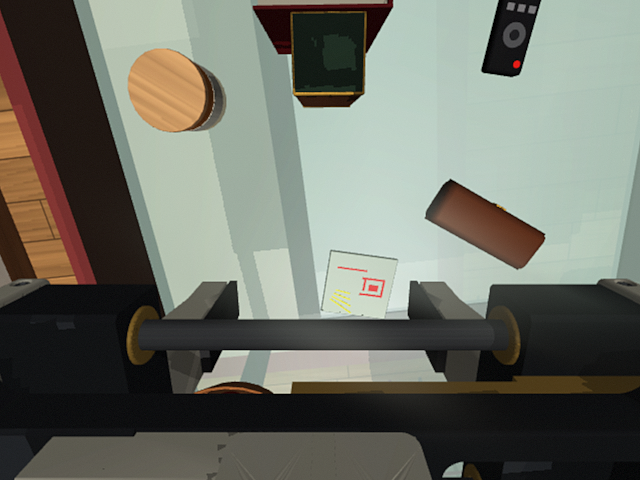

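Run:
```python
from h import *
print(r.close_job()); print(r.get_state()['time_s'])
```

```text
the job is handed in; nothing more can be done
None
the job is handed in; nothing more can be done
```

The bookend is standing at the open end of the row, slug end down, upright and square against the red book. I handed the job in at about 18.5 s of the 72 s allowed.

- **Finding the heavy end:** I gripped the bookend lightly near its far-right end and lifted. It drooped about 77° in the fingers, so I was holding the light end.
- **Placing:** I carried it over the row and set it down clear of the books, which left it about 9° out of square. I regripped it squarely, lifted it a few millimetres, turned and moved it in, then lowered it and let go. Contact forces while lowering stayed around 25 N or less.
- **Final position (top camera):** The gap to book_1 is about 1–2 mm and the bookend is square to it within about 0.3°. Its top is level at 160 mm.
- **In line with the row:** Its centre is about 4 mm towards the robot from book_1's centre line. The partner sits about 9–10 mm off that line on the same side.
- **Other objects:** Book_1 is where it started, within about 0.5 mm. I measured nothing else at the end, but the arm touched nothing else that I could see.
- **Disagreements and slips:** The cameras differ by 1–2 mm, within their calibration. The first set-down was not clean: a finger held the bookend at about a 5° sideways lean until I eased the finger back and the bookend righted itself.

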